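# Gauge the thickness of a wood offcut

### The arm

A 6-joint arm with a two-finger parallel gripper is mounted at the origin on the work surface; the furniture and walls round the work are solid. World frame = base frame: x ahead of the robot, y to its left, z up, the work surface at z = 0. Lengths are in m, angles in rad, forces in N, time in s.
With the tool pointing down it reaches from about 0.3 to 0.775 m from the base axis. Payload 14.6 kg.
Tool frame: the origin (TCP) lies where the fingers leave the gripper's body, on its centre line; the fingertips stand 97 mm ahead of it and the grasp point (between the pads) lies 78 mm ahead of it; y points along the fingers, z is the direction in which the jaws open and shut, and the axes are right-handed (so a half turn about y gives the same grasp; the last joint's range is limited). The gripper opens to 94 mm and grips with 3 to 60 N. Pads are 16 mm wide; open, the fingers measure 119 mm over their backs; the gripper's body (75 mm by 177 mm) begins 78 mm behind the grasp point.
Start: joints at [-0.067, 0.3, 1.521, -0, 1.321, -0.067], TCP at [0.55, -0, 0.303] pointing down, gripper open.
Joint ranges: [-3.03, 3.03], [-0.79, 2.21], [0.23, 2.52], [-1.04, 4.18], [0, 3.07], [-2.55, 2.55]. Speed limits (rad/s): [2.22, 2.22, 2.57, 3.14, 3.14, 3.14].

### API

Orientations are given as a unit quaternion [w, x, y, z].
In Python, from station import ctrl, imaging, finder gives the robot as it stands.
- The arm moves only by the tool apply_moves, never from a script. Its argument "increments" is a list that holds one entry, the list of rows, each a list of 5 numbers: the shift along the tool's x, y, z in cm, then the turn about the tool's y in rad, then the finger opening in cm, from 0 to 9.4. A call has 1 to 12 rows; each row shifts and turns the commanded pose from where the row before left it, along the tool's axes as they then stand; what a row does not reach is not made up. A row lasts 1/10 s, in which the tool goes at most 50 mm and 8.59 degrees, less where a joint would pass 70% of its speed; a pose out of reach is approached as far as the arm can. A call is refused whole if a number of a shift passes 5 or a number of a turn 0.15, either way. A call with a gripper value outside its range is refused whole. The fingers move at their own pace and stop on an object; "newtons" is the grip in N (left out, the last holds). Time passes only in rows, so rows that do not move let the fingers close. It gives the time, the measured TCP pose, the force and the opening at its end, in the units of the state.
- ctrl.sense(): the state, without advancing time (a new reading comes with each control period).
- imaging.capture(name): name is "scene" or "side" or "wrist"; returns a dict with "color" (420x560x3 uint8, blue, green, red), "range_z" (420x560 float32, m along the optical axis (not along the pixel's ray), 0 where there is no reading), "mtx" (3x3 intrinsics, pixels), "D" ([k1, k2, p1, p2, k3] as OpenCV has them; the pictures are not rectified), "eye" and "rotation" of the camera in the world. Camera axes: x right, y up, looking along -z (the intrinsics and any distortion apply to the point x, -y, -z); pixel columns grow to the right and rows downward; lengths in m; the calibration is good to about 2 mm. A picture is of the moment at which its call begins.
- ctrl.close_job(): hands the job in, once; it reports no verdict.
Trained networks look in the newest picture that a camera, given by its name, has taken for a name from the list of things; names that differ only in an ending like _2 or _b are one class to them, and where a whole thing is asked for, a point or a joint stands for the part that bears it (a point fixed in the world has none). Each returns a list of dicts, best first, with "p" (0 to 1); they miss things now and then, are a little off and sometimes report something else, mostly with a low value. They report only what shows in the picture. A call takes as long as a camera call.
- finder.masks_of(name, camera): "region" (420x560 bool, what is visible of it) and "point" ([column, row] in pixels, amid what is visible of it).
The state is a dict: "t": time; "q": joint angles; "joint_vel": joint speeds; "joint_efforts": joint torques, N m; "tcp_pos": TCP position; "eef_rot": TCP orientation; "contact_force": force on the tool from outside, world axes, zero at the start; "wrist_torque": the same for the moment, N m; "finger_gap": finger opening in m.
Only numpy, scipy, OpenCV 4.12 (cv2) and the standard library are available. Lean on these libraries where they do the work, as an engineer would, in place of code of your own. Each camera call takes 0.05 s, during which the arm holds its last target.

### The job

Measure the pale oblong offcut, the longest of the three loose pieces of wood, with the spring-foot height gauge: take the gauge by its black grip, lower it gently over the middle of the piece, one leg beyond each long side, until both its feet stand flat on the mat and its sprung foot rests on the wood, then let go so that it keeps the reading. Leave the three pieces of wood where they lie.

Things in the scene. Friction and masses are not known exactly. Their poses are not given: they have to be found in the camera images.
- gauge_grip (a point): Centre of the gauge's grip, an upright black block 28 x 28 mm, 42 mm tall, on a grey head 34 x 24 mm. The gauge is a loose two-legged metal bridge, about 0.4 kg, 146 mm tall; this point is 127 mm above the underside of its feet. Its x runs along the 92 mm beam from leg to leg, z up. Legs 12 mm thick at x = +-40 mm, feet 56 mm long in y: opening 68 mm wide, 43 mm high.
- gauge_foot (a joint): Gauge reading in m: how far its sprung brass foot (12 mm across, straight below the grip, midway between the legs) is pushed up above the plane of the outer feet. 0 at rest, at most 0.036; standing flat over a piece it equals the piece's height. Spring 0.8 N at 0, 1.7 N at 22 mm, less than the gauge's weight.
- pale_piece_mid (a point): Centre of the piece to measure: pale oblong wood block, 34 mm (its x) x 72 mm (its y, the long way) x 22 mm high, 33 g, lying flat and loose; this point is 11 mm above its underside. The gauge goes over it with its own x axis along the piece's x axis (either way round).
- flat_piece_mid (a point): Centre of a bystander, a browner flat wood block, 45 x 52 x 18 mm high; loose.
- cube_piece_mid (a point): Centre of a bystander, a brown stubby wood block, 30 x 45 x 30 mm high; loose.

How it is judged:
At the end, for the whole second after the job is handed in: The gauge stands released and still, upright within 3 degrees with both feet on the mat (grip centre 124 to 130 mm up), its axis within 20 mm of the pale piece's centre, its reading at rest between 19.5 and 24.5 mm; the pale piece lies flat (value of joint gauge_foot between 0.0195 and 0.0245 m and velocity of joint gauge_foot between -0.01 and 0.01 m/s and horizontal distance between gauge_grip and pale_piece_mid below 0.02 m and height (world z) of gauge_grip between 0.124 and 0.13 m and angle between each of gauge_grip, pale_piece_mid's own z axis and vertical below 0.05 rad); the robot touches nothing.
It fails at once if the pale piece is pushed more than 20 mm from where it lay (distance of pale_piece_mid from where it was at the start of the episode above 0.02 m).
It fails at once if one of the other two pieces is moved more than 20 mm (distance of any of flat_piece_mid, cube_piece_mid from where it was at the start of the episode above 0.02 m).
It fails at once if the gauge is dropped or slammed onto a piece (its foot driven up faster than 0.35 m/s) (velocity of joint gauge_foot above 0.35 m/s).
It also fails if it takes over 38 s, if anything falls off the work surface, if the arm or the gripper's body presses on something with over 40 N, if the wrist force passes 120 N, or if a joint passes its speed limit or range.

## Working session

There is one attempt and no reset: what is moved stays moved. The work goes in short steps, Python scripts to look and compute and a tool call to move; the robot and the scene stay as the last step left them, time stands still between calls to the robot, and variables do not carry over. Pictures are saved under pics/ and viewed, and the job is handed in when it is done.

Besides the shell and the picture viewer there is one more tool, called after ">>>" as name(argument=value, ...) on one line, values as JSON. apply_moves: Moves the arm, as the interface text tells. Its arguments: {"type":"object","properties":{"increments":{"type":"array","items":{"type":"array","items":{"type":"array","items":{"type":"number"}}}},"newtons":{"type":"number"}},"required":["increments"]}

```bash
ls; mkdir -p pics; cat > h.py <<'E'
import numpy as np,cv2,pickle
from station import ctrl,imaging,finder
def cap(n,fn=None):
    c=imaging.capture(n)
    if fn: cv2.imwrite('pics/'+fn+'.png',c['color'])
    return c
def cloud(c,mask=None):
    h,w=c['range_z'].shape
    m=c['range_z']>0
    if mask is not None: m&=mask
    r,cc=np.nonzero(m)
    p=cv2.undistortPoints(np.stack([cc,r],1).astype(np.float64)[:,None],np.array(c['mtx']),np.array(c['D']))[:,0]
    z=c['range_z'][r,cc]
    P=np.stack([p[:,0]*z,-p[:,1]*z,-z],1)
    R=np.array(c['rotation'])
    return P@R.T+np.array(c['eye']),r,cc
E
python3 - <<'E'
from h import *
s=ctrl.sense();print(s)
for n in ['scene','side','wrist']:
    c=cap(n,n+'0');print(n,c['eye'],np.array(c['rotation']).shape)
    for k in ['gauge_grip','gauge_foot','pale_piece_mid','flat_piece_mid','cube_piece_mid']:
        for d in finder.masks_of(k,n)[:2]:
            P,_,_=cloud(c,d['region'])
            print(n,k,round(d['p'],2),np.round(d['point']),d['region'].sum(),np.round(np.median(P,0),3) if len(P) else None,np.round(np.percentile(P,[3,97],axis=0),3).tolist() if len(P) else '')
E
```

```text
pics
{'t': 0.0, 'q': array([-6.65976569e-02,  3.00463925e-01,  1.52156853e+00, -3.99358583e-06,
        1.32072200e+00, -6.65950105e-02]), 'joint_vel': array([-1.29375711e-03, -8.60222894e-05, -5.61179891e-04,  4.79026730e-05,
        6.45929988e-04, -2.20419674e-03]), 'joint_efforts': array([-1.53750298e-03, -5.31805658e+01, -3.52735734e+01,  7.07558286e-02,
        2.43994006e-02, -4.79655944e-05]), 'tcp_pos': array([5.49848916e-01, 7.75950290e-06, 3.02095518e-01]), 'eef_rot': array([ 0.499728  , -0.50027101,  0.50030856, -0.4996921 ]), 'contact_force': array([-0.00828319, -1.24358101,  0.45690682]), 'wrist_torque': array([ 0.00998231,  0.02179612, -0.00150127]), 'finger_gap': 0.09370778996717224}
scene [ 0.00211838 -0.52312759  0.70045583] (4,)Traceback (most recent call last):
  File "<stdin>", line 7, in <module>
  File "h.py", line 16, in cloud
    return P@R.T+np.array(c['eye']),r,cc
           ~^~~~
ValueError: matmul: Input operand 1 has a mismatch in its core dimension 0, with gufunc signature (n?,k),(k,m?)->(n?,m?) (size 4 is different from 3)
```

```bash
python3 - <<'E'
s=open('h.py').read()
s=s.replace("R=np.array(c['rotation'])","R=Rot.from_quat(np.array(c['rotation'])[[1,2,3,0]]).as_matrix()").replace("import numpy","from scipy.spatial.transform import Rotation as Rot\nimport numpy",1)
open('h.py','w').write(s)
E
python3 - <<'E'
from h import *
for n in ['scene','side','wrist']:
    c=cap(n,n+'0');print(n,c['eye'])
    L={}
    for k in ['gauge_grip','gauge_foot','pale_piece_mid','flat_piece_mid','cube_piece_mid']:
        for d in finder.masks_of(k,n)[:2]:
            P,_,_=cloud(c,d['region']); L.setdefault(k,d)
            print(n,k,round(d['p'],2),np.round(d['point']),d['region'].sum(),np.round(np.median(P,0),3) if len(P) else None,np.round(np.percentile(P,[3,97],axis=0),3).tolist() if len(P) else '')
    pickle.dump((c,L),open(n+'0.pkl','wb'))
a=[cv2.imread(f'pics/{n}0.png') for n in ['scene','side','wrist']]
for x in a: print(x.shape)
E
```

```text
scene [ 0.00211838 -0.52312759  0.70045583]
scene gauge_grip 0.77 [211. 166.] 1050 [0.494 0.117 0.061] [[0.459, 0.099, 0.001], [0.548, 0.139, 0.146]]
scene pale_piece_mid 0.98 [324. 276.] 685 [ 0.434 -0.269  0.022] [[0.416, -0.299, 0.002], [0.462, -0.232, 0.024]]
scene flat_piece_mid 0.83 [248. 228.] 485 [ 0.432 -0.054  0.017] [[0.414, -0.077, -0.001], [0.459, -0.026, 0.02]]
scene cube_piece_mid 0.88 [293. 245.] 402 [ 0.454 -0.172  0.028] [[0.444, -0.19, 0.003], [0.474, -0.146, 0.031]]
side [ 0.3028603  -0.70619681  0.65580433]
side gauge_grip 0.87 [267. 182.] 1019 [0.503 0.117 0.064] [[0.461, 0.1, 0.005], [0.55, 0.148, 0.148]]
side pale_piece_mid 0.83 [287. 323.] 732 [ 0.439 -0.272  0.023] [[0.417, -0.3, 0.007], [0.462, -0.233, 0.026]]
side flat_piece_mid 0.63 [256. 244.] 378 [ 0.437 -0.058  0.019] [[0.416, -0.077, 0.008], [0.458, -0.027, 0.022]]
side cube_piece_mid 0.91 [280. 280.] 377 [ 0.461 -0.178  0.031] [[0.445, -0.19, 0.005], [0.476, -0.147, 0.033]]
wrist [0.5499337  0.06924505 0.38412433]
wrist gauge_grip 0.68 [224.  72.] 4469 [0.51  0.122 0.086] [[0.467, 0.099, 0.007], [0.549, 0.144, 0.147]]
wrist pale_piece_mid 0.88 [195. 368.] 965 [ 0.439 -0.242  0.021] [[0.416, -0.267, 0.003], [0.458, -0.225, 0.023]]
wrist flat_piece_mid 0.83 [189. 231.] 1049 [ 0.441 -0.04   0.017] [[0.417, -0.068, 0.004], [0.46, -0.025, 0.019]]
wrist cube_piece_mid 0.59 [213. 301.] 163 [ 0.464 -0.144  0.01 ] [[0.451, -0.188, -0.001], [0.479, -0.141, 0.03]]
(420, 560, 3)
(420, 560, 3)
(420, 560, 3)
```

View pics/scene0.png

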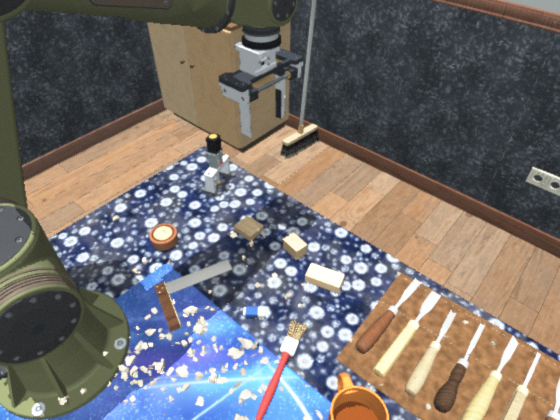

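View pics/side0.png

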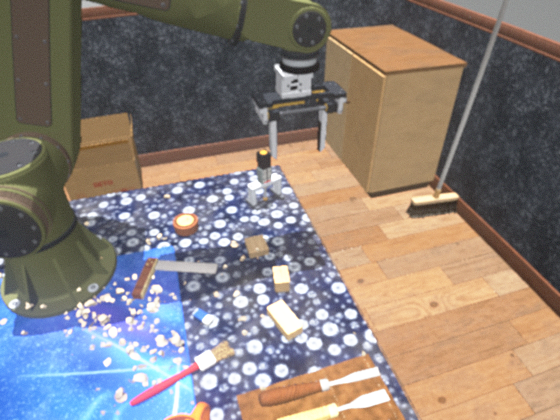

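View pics/wrist0.png

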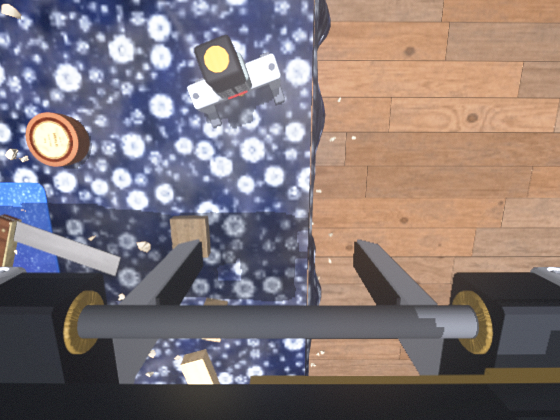

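```bash
python3 - <<'E'
from h import *
s=ctrl.sense();q=s['eef_rot'];print(np.round(Rot.from_quat(q[[1,2,3,0]]).as_matrix(),3).tolist())
def rect(P):
    return cv2.minAreaRect((P[:,:2]*1000).astype(np.float32))
for n in ['scene','side','wrist']:
    c,L=pickle.load(open(n+'0.pkl','rb'))
    for k,zl,zh in [('gauge_grip',.143,.156),('gauge_grip',.112,.156),('gauge_grip',.035,.075),('pale_piece_mid',.019,.03),('flat_piece_mid',.014,.025),('cube_piece_mid',.026,.04)]:
        P,_,_=cloud(c,L[k]['region']); P=P[(P[:,2]>zl)&(P[:,2]<zh)]
        # drop outliers
        if len(P)<10: print(n,k,len(P));continue
        ax=np.linalg.eigh(np.cov(P[:,:2].T))[1][:,1]
        r=rect(P);print(n,k,zl,len(P),'z',np.median(P[:,2]).round(4),'rect',np.round(r[0],1),np.round(r[1],1),round(r[2],1),'pca',round(np.degrees(np.arctan2(ax[1],ax[0])),1),'mean',np.round(P[:,:2].mean(0)*1000,1))
E
```

```text
[[-0.0, -0.0, 1.0], [-1.0, 0.0, -0.0], [-0.0, -1.0, -0.0]]
scene gauge_grip 0.143 69 z 0.1457 rect [505.3 124.8] [27.4 24.5] 12.9 pca -141.1 mean [503.9 123.4]
scene gauge_grip 0.112 229 z 0.1349 rect [505.  123.4] [30.2 27.6] 18.4 pca 156.3 mean [500.3 119.1]
scene gauge_grip 0.035 316 z 0.0601 rect [503.8 122.9] [95.4 26. ] 16.7 pca -166.4 mean [493.1 116. ]
scene pale_piece_mid 0.019 491 z 0.0223 rect [ 439.4 -264.2] [37.1 71.5] 16.5 pca 109.0 mean [ 438.6 -265.9]
scene flat_piece_mid 0.014 345 z 0.0175 rect [436.8 -50.9] [45.8 53.1] 0.8 pca 91.1 mean [435.8 -51.8]
scene cube_piece_mid 0.026 235 z 0.0294 rect [ 460.6 -167.5] [45.1 31.6] 81.2 pca 82.4 mean [ 460.  -168.4]
side gauge_grip 0.143 84 z 0.1479 rect [505.5 123.7] [27.8 26.8] 15.9 pca 143.9 mean [504.5 121.5]
side gauge_grip 0.112 227 z 0.1364 rect [505.5 123.9] [28.  29.5] 17.8 pca 158.0 mean [503.7 118.3]
side gauge_grip 0.035 349 z 0.0611 rect [506.5 122.4] [92.  26.5] 19.6 pca -162.6 mean [502.3 117.8]
side pale_piece_mid 0.019 583 z 0.0236 rect [ 439.  -263.1] [34.6 72.9] 18.7 pca 108.6 mean [ 439.7 -266.2]
side flat_piece_mid 0.014 319 z 0.0196 rect [437.7 -51. ] [44.6 53.5] 0.9 pca 90.0 mean [437.2 -53. ]
side cube_piece_mid 0.026 258 z 0.0315 rect [ 461.9 -166.9] [45.8 30. ] 82.0 pca 79.8 mean [ 461.7 -169.3]
wrist gauge_grip 0.143 1539 z 0.1454 rect [505.8 125.8] [27.6 28.4] 18.4 pca 85.4 mean [506.  125.5]
wrist gauge_grip 0.112 1931 z 0.1451 rect [505.5 126. ] [28.2 29.1] 19.2 pca 105.0 mean [507.2 123.6]
wrist gauge_grip 0.035 1632 z 0.0613 rect [506.  124.3] [91.9 26.8] 19.7 pca -159.6 mean [509.5 124. ]
wrist pale_piece_mid 0.019 599 z 0.022 rect [ 434.4 -249.4] [35.3 44.5] 16.8 pca 127.2 mean [ 435.2 -245.6]
wrist flat_piece_mid 0.014 886 z 0.0176 rect [438.  -49.3] [48.3 45.3] 89.4 pca 161.4 mean [439.2 -42.1]
wrist cube_piece_mid 0.026 17 z 0.0301 rect [ 467.2 -188.5] [3.5 9.4] 86.0 pca 175.1 mean [ 467.4 -188. ]
```

>>> apply_moves(increments=[[[-4.15,0,-1.48,0,9.4],[-4.15,0,-1.48,0,9.4],[-4.15,0,-1.48,0,9.4],[0,0,0,-0.11,9.4],[0,0,0,-0.11,9.4],[0,0,0,-0.1,9.4],[0,0,0,0,9.4],[0,0,0,0,9.4]]])

```text
t: 1.8
tcp_pos: [0.5056, 0.1245, 0.3026]
eef_rot: [0.573, -0.573, 0.415, -0.415]
contact_force: [0.1, 0.8, 0.4]
finger_gap: 0.0941
```

```bash
python3 - <<'E'
from h import *
s=ctrl.sense();R=Rot.from_quat(s['eef_rot'][[1,2,3,0]]).as_matrix();print(s['t'],s['tcp_pos'],s['contact_force'],R.round(4).tolist(),np.degrees(np.arctan2(R[1,2],R[0,2])))
c=cap('wrist','wrist1')
for k in ['gauge_grip']:
    for d in finder.masks_of(k,'wrist')[:1]:
      P,_,_=cloud(c,d['region'])
      for zl,zh in [(.14,.156),(.035,.075)]:
        Q=P[(P[:,2]>zl)&(P[:,2]<zh)]
        r=cv2.minAreaRect((Q[:,:2]*1000).astype(np.float32));print(len(Q),np.median(Q[:,2]),r)
E
```

```text
1.8 [0.50561322 0.12446832 0.30263669] [0.06910057 0.75270886 0.37247628] [[0.3117, 0.0, 0.9502], [-0.9502, 0.0, 0.3117], [0.0, -1.0, 0.0]] 18.159660057983608
1122 0.14561477748229457 ((505.6351623535156, 125.6162109375), (27.815324783325195, 28.630226135253906), 18.922611236572266)
1292 0.061414769864869295 ((505.4878845214844, 125.34637451171875), (91.60189819335938, 24.30693817138672), 19.42132568359375)
```

View pics/wrist1.png

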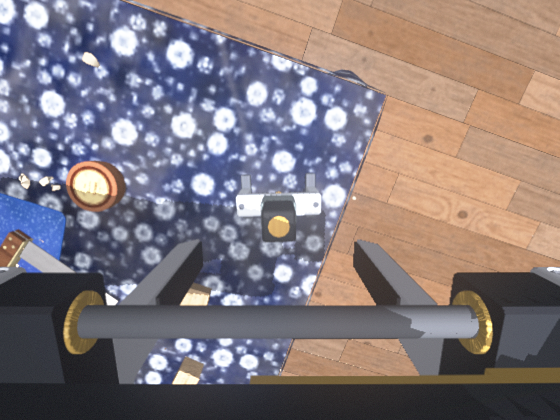

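>>> apply_moves(increments=[[[-0.08,3,0,-0.015,9.4],[0,3,0,0,9.4],[0,2,0,0,9.4],[0,1,0,0,9.4],[0,0.4,0,0,9.4],[0,0,0,0,9.4]]])

```text
t: 2.5
tcp_pos: [0.5055, 0.1253, 0.209]
eef_rot: [0.576, -0.576, 0.41, -0.41]
contact_force: [-0.1, 0.1, 0.3]
finger_gap: 0.0943
```

>>> apply_moves(increments=[[[0,0,0,0,2.4],[0,0,0,0,2.4],[0,0,0,0,2.4],[0,0,0,0,2.4],[0,0,0,0,2.4],[0,0,0,0,2.4],[0,0,0,0,2.4],[0,0,0,0,2.4]]], newtons=20)

```text
t: 3.3
tcp_pos: [0.5053, 0.1253, 0.2086]
eef_rot: [-0.576, 0.576, -0.41, 0.41]
contact_force: [-0.2, -0.0, -0.9]
finger_gap: 0.0334
```

```bash
python3 - <<'E'
from h import *
c=cap('side','side2');cv2.imwrite('pics/side2c.png',cv2.resize(c['color'][60:260,180:400],None,fx=3,fy=3))
s=ctrl.sense();print(s['contact_force'],s['wrist_torque'],s['finger_gap'])
E
```

```text
[-0.37111428 -0.27614171  0.27314824] [-0.05751586 -0.03429953 -0.02631584] 0.029385391650732964
```

View pics/side2c.png

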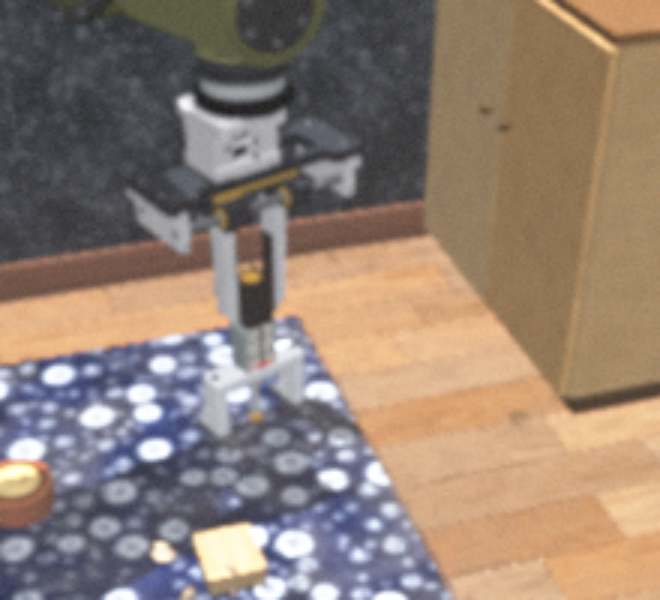

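The fingers straddle the black grip, at crop (255,295), and are nearly closed. I'll finish closing, then lift a little.

>>> apply_moves(increments=[[[0,0,0,0,2.2],[0,0,0,0,2.2],[0,0,0,0,2.2],[0,0,0,0,2.2],[0,-0.5,0,0,2.2],[0,-1.5,0,0,2.2],[0,0,0,0,2.2],[0,0,0,0,2.2]]], newtons=30)

```text
t: 4.15
tcp_pos: [0.5052, 0.1252, 0.2285]
eef_rot: [-0.576, 0.576, -0.41, 0.41]
contact_force: [0.5, -0.4, -3.0]
finger_gap: 0.0282
```

```bash
python3 - <<'E'
from h import *
c=cap('side','side3');cv2.imwrite('pics/side3c.png',cv2.resize(c['color'][60:260,180:400],None,fx=3,fy=3))
s=ctrl.sense();print(s['tcp_pos'],s['contact_force'],s['wrist_torque'],s['finger_gap'])
d=finder.masks_of('gauge_grip','side')[0]
P,_,_=cloud(c,d['region']);print(np.percentile(P,[2,98],axis=0))
E
```

```text
[0.50511156 0.12520489 0.22810236] [-1.14013065  0.70063145 -4.28484042] [-0.02939204  0.03243317 -0.06978535] 0.027605228208273977
[[0.46020598 0.09597687 0.00237642]
 [0.55138632 0.20516519 0.1687373 ]]
```

View pics/side3c.png

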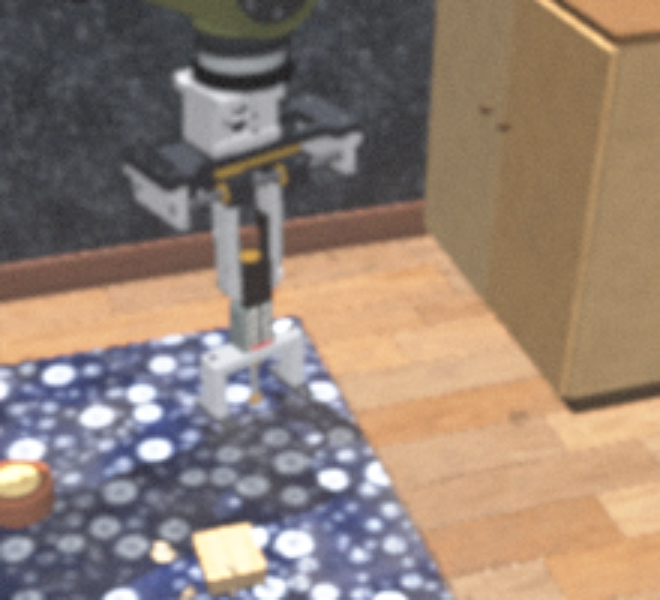

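>>> apply_moves(increments=[[[0,-1,0,0,2.2],[0,-2,0,0,2.2],[0,-2,0,0,2.2],[0,-1,0,0,2.2],[0.8,0,-0.4,0,2.2],[1.8,0,-1,0,2.2],[2.6,0,-1.4,0,2.2],[2.6,0,-1.4,0,2.2],[2.6,0,-1.4,0,2.2],[2.6,0,-1.4,0,2.2],[2.6,0,-1.4,0,2.2],[2.6,0,-1.4,0,2.2]]])

```text
t: 5.45
tcp_pos: [0.4718, -0.0804, 0.2877]
eef_rot: [-0.576, 0.577, -0.41, 0.409]
contact_force: [0.9, 0.8, -2.8]
finger_gap: 0.0279
```

>>> apply_moves(increments=[[[2.6,0,-1.4,0,2.2],[2.6,0,-1.4,0,2.2],[2.6,0,-1.4,0,2.2],[2.6,0,-1.4,0,2.2],[2.6,0,-1.4,0,2.2],[2,0,-1.2,0,2.2],[1,0,-0.95,0,2.2],[0,0,0,0,2.2],[0,0,0,0,2.2],[0,0,0,0,2.2]]])

```text
t: 6.45
tcp_pos: [0.4389, -0.2593, 0.2885]
eef_rot: [0.577, -0.576, 0.41, -0.409]
contact_force: [0.3, -0.3, -3.8]
finger_gap: 0.0277
```

```bash
python3 - <<'E'
from h import *
s=ctrl.sense();R=Rot.from_quat(s['eef_rot'][[1,2,3,0]]).as_matrix();print(s['t'],s['tcp_pos'],s['contact_force'],np.degrees(np.arctan2(R[1,2],R[0,2])),s['finger_gap'])
for n in ['scene','side']:
    c=cap(n,n+'4')
    L={}
    for k in ['gauge_grip','pale_piece_mid','flat_piece_mid','cube_piece_mid']:
        for d in finder.masks_of(k,n)[:1]:
            P,_,_=cloud(c,d['region'])
            L[k]=d
            if k[0]=='g':
                for a,b in [(.095,.17),(.2,.25)]:
                    Q=P[(P[:,2]>a)&(P[:,2]<b)]
                    if len(Q)>20:
                        r=cv2.minAreaRect((Q[:,:2]*1000).astype(np.float32));print(n,k,a,len(Q),r,np.percentile(Q[:,2],[1,50,99]).round(3))
            else:
                zt=np.percentile(P[:,2],95);Q=P[P[:,2]>zt-.006]
                r=cv2.minAreaRect((Q[:,:2]*1000).astype(np.float32));print(n,k,len(Q),zt,np.round(r[0],1),np.round(r[1],1),r[2])
    pickle.dump((c,L),open(n+'4.pkl','wb'))
    y=250 if n=='side' else 190
    x=180 if n=='side' else 220
    cv2.imwrite('pics/'+n+'4c.png',cv2.resize(c['color'][y-80:y+120,x:x+220],None,fx=3,fy=3))
E
```

```text
6.45 [ 0.43890882 -0.25925817  0.28848275] [ 0.33808344 -0.32162195 -3.84842561] 19.24021159673442 0.0276855622602059
scene gauge_grip 0.095 632 ((438.0593566894531, -261.44244384765625), (93.20896911621094, 25.67870330810547), 15.748464584350586) [0.096 0.141 0.169]
scene gauge_grip 0.2 45 ((426.38848876953125, -273.11248779296875), (11.310537338256836, 30.90886878967285), 72.00476837158203) [0.2   0.208 0.222]
scene pale_piece_mid 358 0.024784063088585957 [ 426.7 -268.4] [63.  71.9] 19.389678955078125
scene flat_piece_mid 348 0.01948452680766055 [436.6 -56.3] [63.8 46.2] 89.62039947509766
scene cube_piece_mid 246 0.031114642050720592 [ 461.2 -167.3] [46.  31.3] 79.43544006347656
side gauge_grip 0.095 1057 ((438.9446716308594, -261.0000305175781), (91.82239532470703, 27.1143798828125), 19.923431396484375) [0.096 0.142 0.169]
side gauge_grip 0.2 305 ((438.7316589355469, -261.2383728027344), (25.32380485534668, 27.501466751098633), 18.1560001373291) [0.201 0.224 0.23 ]
side pale_piece_mid 537 0.025513794047290816 [ 428. -267.] [60.1 72.6] 16.458436965942383
side flat_piece_mid 297 0.021819090488798813 [437.2 -50.1] [43.6 54.7] 0.47089600563049316
side cube_piece_mid 10 0.02821576046573859 [ 470.2 -190.3] [2.3 6.3] 81.95655059814453
```

View pics/side4c.png

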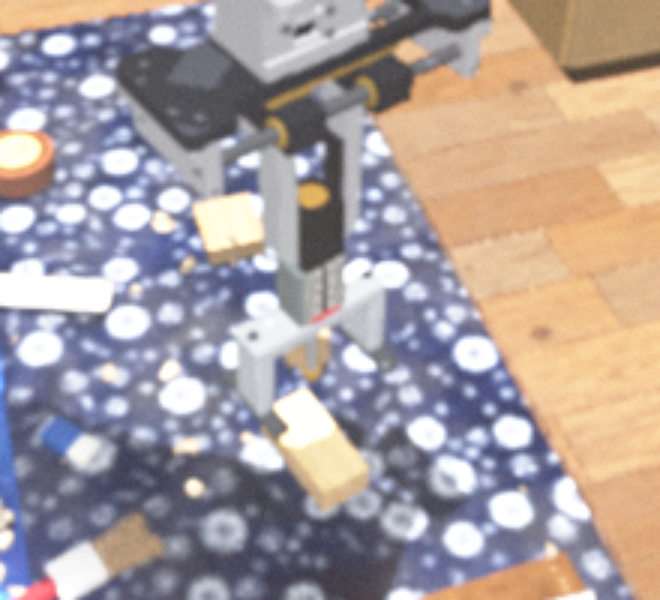

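View pics/scene4c.png

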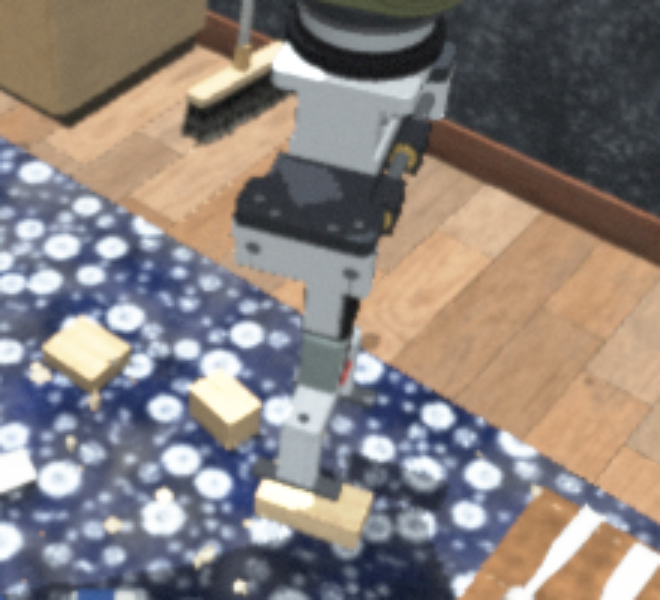

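>>> apply_moves(increments=[[[0.25,0,-0.05,0,2.2],[0,1,0,0,2.2],[0,1.5,0,0,2.2],[0,1.5,0,0,2.2],[0,0.5,0,0,2.2],[0,0.1,0,0,2.2],[0,0,0,0,2.2]]])

```text
t: 7.65
tcp_pos: [0.4393, -0.2626, 0.2429]
eef_rot: [0.576, -0.576, 0.41, -0.41]
contact_force: [-0.4, -0.7, -3.4]
finger_gap: 0.0282
```

```bash
python3 - <<'E'
from h import *
s=ctrl.sense();print(s['t'],s['tcp_pos'],s['contact_force'],s['finger_gap'])
c=cap('side','side5');cv2.imwrite('pics/side5c.png',cv2.resize(c['color'][200:360,200:376],None,fx=3.7,fy=3.7))
c=cap('scene','scene5');cv2.imwrite('pics/scene5c.png',cv2.resize(c['color'][180:320,250:404],None,fx=4,fy=4))
E
```

```text
7.65 [ 0.43927122 -0.26264935  0.24289447] [-0.42767664 -0.74121721 -3.37410456] 0.02815150907051628
```

View pics/side5c.png

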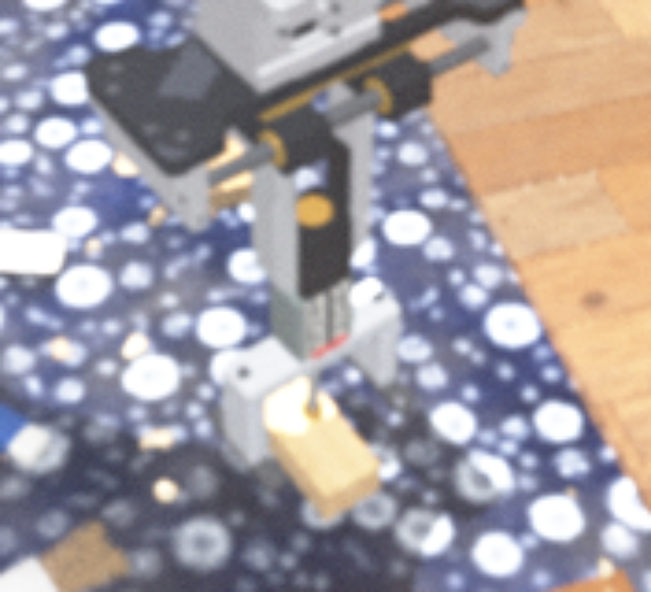

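View pics/scene5c.png

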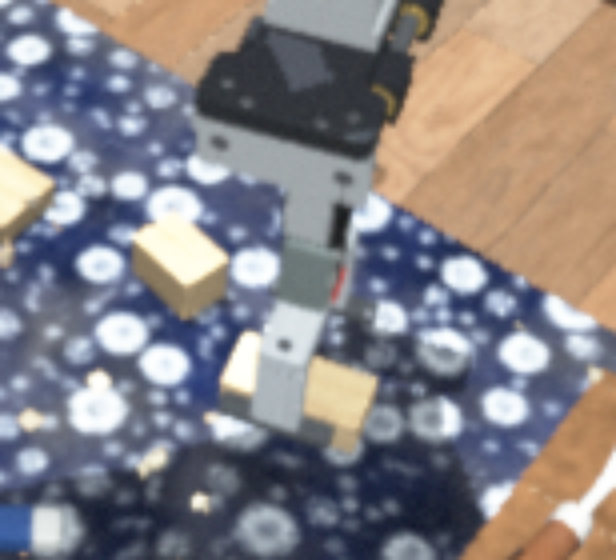

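Legs straddle the wood; the sprung foot, at crop (315,405), is over its midline. Lowering slowly.

>>> apply_moves(increments=[[[0,0.5,0,0,2.2],[0,0.4,0,0,2.2],[0,0.4,0,0,2.2],[0,0.4,0,0,2.2],[0,0.4,0,0,2.2],[0,0.4,0,0,2.2],[0,0.3,0,0,2.2],[0,0.2,0,0,2.2],[0,0.1,0,0,2.2],[0,0,0,0,2.2],[0,0,0,0,2.2]]])

```text
t: 8.85
tcp_pos: [0.4392, -0.2625, 0.2118]
eef_rot: [0.576, -0.576, 0.41, -0.41]
contact_force: [-0.9, 0.2, -2.2]
finger_gap: 0.0278
```

>>> apply_moves(increments=[[[0,0.1,0,0,2.2],[0,0,0,0,2.2],[0,0,0,0,2.2]]])

```text
t: 9.15
tcp_pos: [0.4392, -0.2626, 0.2107]
eef_rot: [-0.576, 0.576, -0.41, 0.41]
contact_force: [-0.6, 0.2, -2.0]
finger_gap: 0.0278
```

>>> apply_moves(increments=[[[0,0.1,0,0,2.2],[0,0,0,0,2.2],[0,0,0,0,2.2]]])

```text
t: 9.45
tcp_pos: [0.4392, -0.2626, 0.2096]
eef_rot: [-0.576, 0.576, -0.41, 0.41]
contact_force: [0.1, 0.1, -1.9]
finger_gap: 0.0277
```

>>> apply_moves(increments=[[[0,0.06,0,0,2.2],[0,0,0,0,2.2],[0,0,0,0,2.2]]])

```text
t: 9.75
tcp_pos: [0.4392, -0.2626, 0.209]
eef_rot: [0.576, -0.576, 0.41, -0.41]
contact_force: [-0.1, 0.2, -3.0]
finger_gap: 0.0275
```

>>> apply_moves(increments=[[[0,0.05,0,0,2.2],[0,0,0,0,2.2],[0,0,0,0,2.2]]])

```text
t: 10.05
tcp_pos: [0.4392, -0.2625, 0.2086]
eef_rot: [-0.576, 0.576, -0.41, 0.41]
contact_force: [0.5, 1.2, -2.3]
finger_gap: 0.0277
```

>>> apply_moves(increments=[[[0,0.05,0,0,2.2],[0,0,0,0,2.2],[0,0,0,0,2.2]]])

```text
t: 10.35
tcp_pos: [0.4393, -0.2626, 0.2085]
eef_rot: [-0.576, 0.576, -0.409, 0.41]
contact_force: [-0.3, 3.0, 5.3]
finger_gap: 0.028
```

>>> apply_moves(increments=[[[0,0.05,0,0,2.2],[0,0,0,0,2.2],[0,0,0,0,2.2]]])

```text
t: 10.65
tcp_pos: [0.4394, -0.2626, 0.2085]
eef_rot: [-0.576, 0.576, -0.409, 0.41]
contact_force: [-2.2, 2.9, 9.9]
finger_gap: 0.028
```

```bash
python3 - <<'E'
from h import *
s=ctrl.sense();print(s['t'],s['tcp_pos'],s['contact_force'],s['finger_gap'])
c=cap('side','side6');cv2.imwrite('pics/side6c.png',cv2.resize(c['color'][200:360,200:376],None,fx=3.7,fy=3.7))
E
```

```text
10.65 [ 0.43936461 -0.26262176  0.20847392] [-2.20936334  2.93831225  9.93343898] 0.028027715099694463
```

View pics/side6c.png

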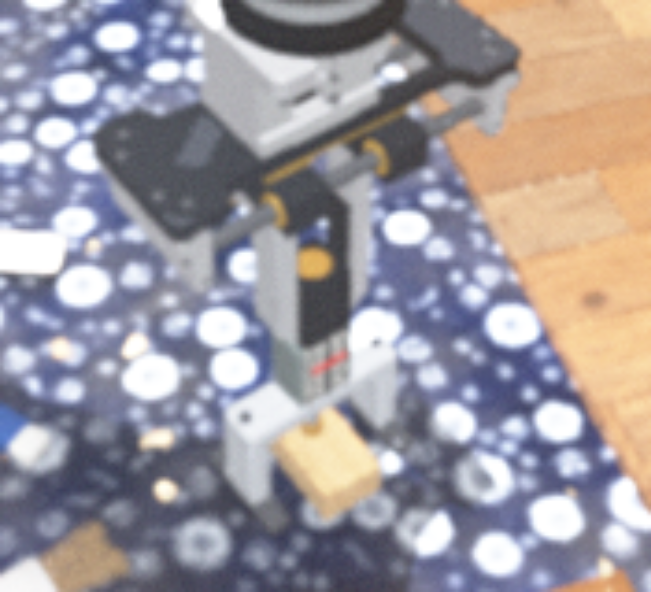

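Both feet are on the mat (10 N up) and the red index has risen, at crop (328,362). I'll relax the force and open.

>>> apply_moves(increments=[[[0,-0.06,0,0,2.2],[0,0,0,0,2.2],[0,0,0,0,3.2],[0,0,0,0,3.6],[0,0,0,0,4.5],[0,0,0,0,6],[0,0,0,0,6],[0,0,0,0,6],[0,0,0,0,6],[0,0,0,0,6]]], newtons=10)

```text
t: 11.7
tcp_pos: [0.4392, -0.2626, 0.2082]
eef_rot: [-0.576, 0.576, -0.41, 0.41]
contact_force: [0.5, 0.7, -0.3]
finger_gap: 0.06
```

```bash
python3 - <<'E'
from h import *
s=ctrl.sense();print(s['t'],s['tcp_pos'],s['contact_force'],s['finger_gap'])
c=cap('side','side7');cv2.imwrite('pics/side7c.png',cv2.resize(c['color'][200:360,200:376],None,fx=3.7,fy=3.7))
E
```

```text
11.7 [ 0.43917019 -0.26257983  0.20816171] [ 0.46941715  0.6529608  -0.27527099] 0.06002276634565257
```

View pics/side7c.png

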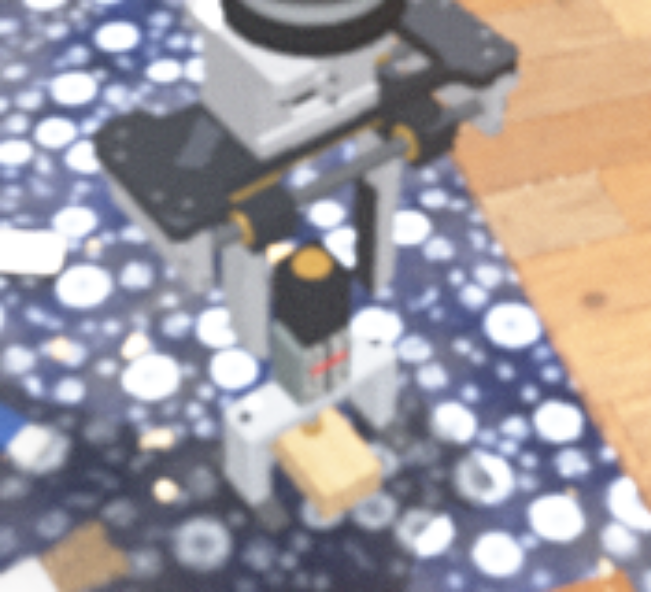

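The gauge stands on its own with both fingers clear. I'll open fully, retreat straight up, and check.

>>> apply_moves(increments=[[[0,0,0,0,9],[0,0,0,0,9],[0,-0.5,0,0,9],[0,-1.5,0,0,9],[0,-3,0,0,9],[0,-4,0,0,9],[0,-4,0,0,9],[-3,-1,0,0,9],[-4,0,0,0,9],[-4,0,0,0,9],[-3,0,0,0,9],[0,0,0,0,9]]])

```text
t: 12.95
tcp_pos: [0.3923, -0.1281, 0.349]
eef_rot: [0.577, -0.577, 0.409, -0.409]
contact_force: [-0.6, -1.2, -0.2]
finger_gap: 0.0901
```

```bash
python3 - <<'E'
from h import *
s=ctrl.sense();print(s['t'],s['tcp_pos'],s['contact_force'],s['finger_gap'],abs(s['joint_vel']).max())
for n in ['scene','side','wrist']:
    c=cap(n,n+'8')
    for k in ['gauge_grip','pale_piece_mid','flat_piece_mid','cube_piece_mid']:
        for d in finder.masks_of(k,n)[:1]:
            P,_,_=cloud(c,d['region'])
            if k[0]=='g':
                for a,b in [(.115,.16),(.14,.16),(.035,.075)]:
                    Q=P[(P[:,2]>a)&(P[:,2]<b)]
                    if len(Q)>20:
                        r=cv2.minAreaRect((Q[:,:2]*1000).astype(np.float32));print(n,k,a,len(Q),np.round(r[0],1),np.round(r[1],1),round(r[2],1),np.percentile(Q[:,2],[1,50,99]).round(4))
            else:
                zt={'p':.022,'f':.018,'c':.03}[k[0]];Q=P[(P[:,2]>zt-.004)&(P[:,2]<zt+.006)]
                if len(Q)>9:
                  r=cv2.minAreaRect((Q[:,:2]*1000).astype(np.float32));print(n,k,len(Q),np.median(Q[:,2]).round(4),np.round(r[0],1),np.round(r[1],1),r[2])
    if n=='side': cv2.imwrite('pics/side8c.png',cv2.resize(c['color'][200:360,200:376],None,fx=3.7,fy=3.7))
E
```

```text
12.95 [ 0.39226738 -0.12813553  0.34901644] [-0.58076176 -1.2219395  -0.21243657] 0.09010553496491258 0.05506448498634496
scene gauge_grip 0.115 354 [ 438.7 -262.7] [30.  28.3] 18.3 [0.1163 0.1433 0.1476]
scene gauge_grip 0.14 199 [ 438.7 -262.7] [29.7 27.9] 19.3 [0.1403 0.1453 0.1478]
scene gauge_grip 0.035 350 [ 438.3 -264.4] [91.8 24.3] 16.4 [0.0359 0.061  0.0744]
scene pale_piece_mid 330 0.0223 [ 439.6 -264.3] [34.9 71.2] 16.421539306640625
scene flat_piece_mid 344 0.0174 [437. -51.] [53.9 47.4] 89.5345230102539
scene cube_piece_mid 245 0.0295 [ 460.9 -167.5] [46.  30.3] 80.2776107788086
side gauge_grip 0.115 448 [ 439.4 -262.5] [28.3 29. ] 21.1 [0.1161 0.1426 0.1497]
side gauge_grip 0.14 247 [ 439.3 -262.3] [28.3 28.5] 21.1 [0.1406 0.1473 0.1501]
side gauge_grip 0.035 611 [ 439.1 -263. ] [90.5 25.4] 19.9 [0.0361 0.0623 0.0744]
side pale_piece_mid 357 0.0239 [ 444.7 -277.3] [35.4 43.4] 16.436620712280273
side flat_piece_mid 333 0.0196 [438.2 -50.6] [45.  54.6] 1.768856167793274
wrist gauge_grip 0.115 331 [ 440.  -266.3] [27.1 17.5] 19.9 [0.1423 0.1458 0.1479]
wrist gauge_grip 0.14 331 [ 440.  -266.3] [27.1 17.5] 19.9 [0.1423 0.1458 0.1479]
wrist gauge_grip 0.035 1002 [ 437.8 -257.8] [91.3 18.2] 18.9 [0.0366 0.061  0.0742]
wrist pale_piece_mid 499 0.0215 [ 434.1 -245.8] [33.1 37.6] 18.786832809448242
wrist flat_piece_mid 1339 0.0175 [437.5 -51.5] [45.  51.4] 0.5020436644554138
wrist cube_piece_mid 693 0.0297 [ 461.7 -167.1] [44.8 30.1] 80.2660903930664
```

View pics/side8c.png

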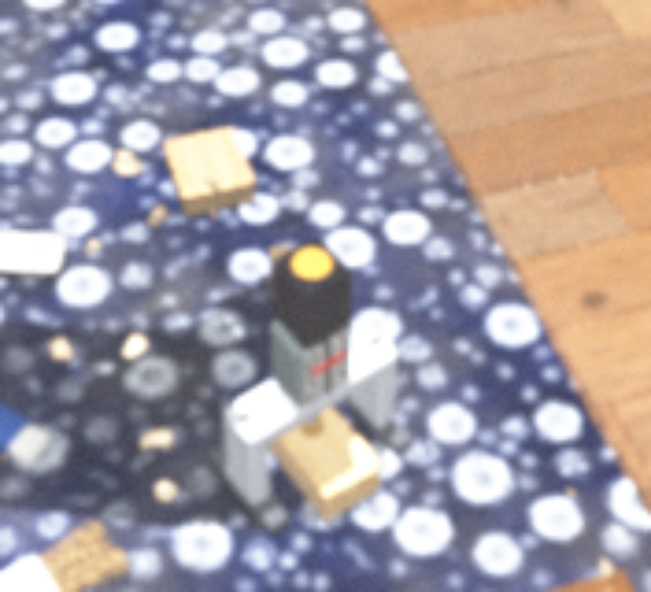

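View pics/scene8.png

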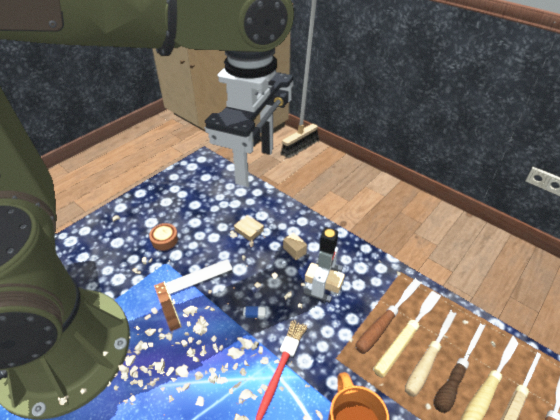

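```bash
python3 -c "
from h import *
print(ctrl.close_job())"
```

```text
the job is handed in; nothing more can be done
None
```

The gauge now stands released over the middle of the pale piece, and I handed the job in at about 13 s of the 38 s allowed. I gripped it by the black grip, carried it over the wood and lowered it slowly until the feet met the mat. I then eased off the force, opened the fingers and retreated.

Last checks from the scene and side cameras:
- **Position:** the gauge axis is at about (439, -263) mm and the pale piece's centre at (439, -264) mm, so they agree to about 2 mm.
- **Standing flat:** the grip top is at 145–147 mm and the beam at 61–62 mm, the same as when the gauge stood on the mat at the start. This points to both feet being down and the gauge upright.
- **Reading:** I had no direct readout of the sprung foot. The red index has risen and the foot rests on the wood, which the cameras put at about 22–24 mm high, so I expect a reading near 22 mm.
- **Other pieces:** none of the three pieces of wood moved by more than about 1 mm. The robot is well clear of everything.

Two final views disagreed, in each case because the object was only partly visible. The side and wrist fits of the pale piece came out 10–20 mm off because the gauge hides half of it. The wrist camera's gauge fit was off because only part of the gauge was in view.

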